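# Weigh a jar of seed on the counter balance

### The job

Weigh the jar of seed that stands on the counter balance: load weights from the sloping block onto the empty pan, standing upright and set down gently, until the beam is as near level as these weights can bring it. Weights you do not need stay in their seats, or stand upright on the counter; leave the jar on its pan and everything else on the counter where it is.

Things in the scene. Friction and masses are not known exactly. Their poses are not given: they have to be found in the camera images.
- balance: Green cast-iron two-pan counter balance, fixed: casting 130 x 360 mm and 70 mm high; in the middle an upright white index plate 52 mm wide, 214 mm high, with a steel pointer on both faces (tip 222 mm up). Origin: under the centre, on the counter; y runs along its length from goods pan (-y end) to weight pan (+y end), z up. Pan centres are 150 mm either side of the middle.
- beam (a joint): Beam angle, rad. 0 = level, pointer at the broad middle mark; positive = goods pan low, weight pan high; stops at -0.14 and +0.14. A damped, springy over-and-under beam: between the stops it settles within about 1 s at 0.04 rad (one mark of the plate, 6 mm of height at each pan) per 100 g of difference between the pans, wherever on a pan things stand.
- weight_pan: Stainless steel pan at the balance's +y end, empty at the start: flat round floor 170 mm across, rim 9 mm high, 184 mm across. It stays horizontal as the beam swings. Origin: on the pan's axis, 35 mm below the upper surface of its floor (which is 133 mm above the counter when level, 154 mm at the start). x, y along those of the balance.
- goods_pan: The same pan at the balance's -y end, carrying the jar. Origin likewise, 35 mm below the upper surface of its floor.
- jar: Sealed white plastic jar of seed with an orange cap, 90 mm across and 130 mm high, standing on the goods pan. It weighs between 570 and 790 g; how much is not known beforehand. Origin: centre of its underside. It is not to be handled.
- block: Wooden weight block, fixed: a box 118 x 218 mm, 72 mm high, with a sloping top 150 mm high at the far edge, falling 27 degrees towards the robot (-x of its frame). In the slope, square to it, three round seats 20 mm deep, 2 mm wider than the weights: 500 g at y = -68, 200 g at +8, 100 g at +74 mm. Weights come out along (-0.454, 0, 0.891) in its frame. Origin: under the centre, on the counter.
- w500: 500 g cast-iron knob weight, dark grey, turned: round body 46 mm across and 40 mm high, on it a narrow neck 12 mm high, then a round knob 26 mm across and 16 mm high (overall 68 mm). Origin: centre of its flat underside; z runs up its axis through the knob. At the start it stands in the first (-y) seat of the block, leaning towards the robot by 27 degrees, or up to 5 more for play in the seat.
- w200: 200 g cast-iron knob weight, dark grey, turned: round body 30 mm across and 36 mm high, on it a narrow neck 12 mm high, then a round knob 20 mm across and 16 mm high (overall 64 mm). Origin: centre of its flat underside; z runs up its axis through the knob. At the start it stands in the middle seat of the block, leaning towards the robot by 27 degrees, or up to 5 more for play in the seat.
- w100: 100 g cast-iron knob weight, dark grey, turned: round body 21 mm across and 34 mm high, on it a narrow neck 12 mm high, then a round knob 18 mm across and 16 mm high (overall 62 mm). Origin: centre of its flat underside; z runs up its axis through the knob. At the start it stands in the last (+y) seat of the block, leaning towards the robot by 27 degrees, or up to 5 more for play in the seat.
- seat_w500 (a point): Centre of the floor of the 500 g weight's seat in the block, where that weight's origin lies when it is home.
- seat_w200 (a point): Centre of the floor of the 200 g weight's seat in the block, where that weight's origin lies when it is home.
- seat_w100 (a point): Centre of the floor of the 100 g weight's seat in the block, where that weight's origin lies when it is home.
- scoop: Aluminium hand scoop lying on the counter, 215 mm long, 65 mm wide, 50 mm high. A bystander. Origin: between handle and trough, on the counter.
- stapler: Black and steel stapler, 140 x 36 x 46 mm. A bystander. Origin: centre of its underside.
- tape: Clear roll of parcel tape lying flat, 94 mm across, 48 mm high. A bystander. Origin: centre of its underside.
- tin: Steel can with a green band, 80 mm across, 115 mm high. A bystander. Origin: centre of its underside.
- mug: White mug, 76 mm across, 88 mm high, handle to its +y. A bystander. Origin: centre of its underside.
- bottle_a: Amber bottle with a black cap, 66 mm across, 185 mm high, behind the balance. A bystander. Origin: centre of its underside.
- bottle_b: White bottle with a green cap, 72 mm across, 170 mm high, behind the balance. A bystander. Origin: centre of its underside.
There are look-alikes about, which are no part of the job. What is shaped like the w100 but blue or brown is not meant.

How it is judged:
By the outcome, as a careful person would: the job done as asked, in the order asked, and still so for the second after the job is handed in, with the robot touching nothing.
It also fails if it takes over 72 s, if anything falls off the work surface, if the arm or the gripper's body presses on something with over 40 N, if the wrist force passes 120 N, or if a joint passes its speed limit or range.

### The arm

A 6-joint arm with a two-finger parallel gripper is mounted at the origin on the work surface. World frame = base frame: x ahead of the robot, y to its left, z up, the work surface at z = 0. Lengths are in mm, angles in rad, forces in N, time in s.
With the tool pointing down it reaches from about 275 to 825 mm from the base axis. Payload 5.2 kg.
Tool frame: the origin (TCP) lies at the very end of the fingers, on their centre line; the grasp point (between the pads) lies 19 mm behind it; z points along the fingers, y is the line along which they close (so a half turn about z gives the same grasp; the last joint's range is limited). The gripper opens to 93 mm and grips with 3 to 60 N. Pads are 15 mm wide; open, the fingers measure 128 mm over their backs; the gripper's body (75 mm by 188 mm) begins 65 mm behind the grasp point.
Start: joints at [1.058, 0.259, 1.535, -0, 1.348, -0.203], TCP at [167.655, 523.829, 185.253] pointing down, gripper open.
Joint ranges: [-3.14, 3.14], [-0.91, 2.08], [0.19, 2.58], [-1.22, 4.36], [0.22, 2.71], [-3.12, 3.12]. Speed limits (rad/s): [2.57, 2.57, 3.14, 3.14, 3.14, 3.14].

### API

Orientations are given as [roll, pitch, yaw] about the fixed x, y, z axes, in that order (R = Rz(yaw) Ry(pitch) Rx(roll)).
In Python, from bench import status, imaging, robot, finder gives the robot as it stands.
- The arm moves only by the tool send_rows, never from a script. Its argument "series" is text: rows parted by semicolons, each of 7 numbers parted by spaces: the turn, a rotation vector about the tool's x, y, z in rad, then the shift along the tool's x, y, z in m, then the opening, from 0 (shut) to 1 (fully open). In form: rx ry rz dx dy dz hand; .... A call has 1 to 5 rows; each row shifts and turns the commanded pose from where the row before left it, along the tool's axes as they then stand; what a row does not reach is not made up. A row lasts 1/10 s, in which the tool goes at most 50 mm and 8.59 degrees, less where a joint would pass 70% of its speed; a pose out of reach is approached as far as the arm can. A call is refused whole if a number of a shift passes 0.05 or a number of a turn 0.15, either way. A call with a gripper value outside its range is refused whole. The fingers move at their own pace and stop on an object; the grip force is fixed at half the most. Time passes only in rows, so rows that do not move let the fingers close. It gives the time, the measured TCP pose, the force, the opening and the grip force at its end, in the units of the state.
- status.observe(): the state, without advancing time (a new reading comes with each control period).
- imaging.camera(name): name is "scene" or "top"; returns (picture, depth): 420x560x3 uint8, red, green, blue; 420x560 float32, mm along the optical axis (not along the pixel's ray), 0 where there is no reading.
- imaging.camera_info(name): a dict with "K" (3x3 intrinsics, pixels), "cam_to_world" (4x4, takes a point from camera to world coordinates). Camera axes: x right, y up, looking along -z (the intrinsics and any distortion apply to the point x, -y, -z); pixel columns grow to the right and rows downward; lengths in mm; the calibration is good to about 2 mm. A picture is of the moment at which its call begins. camera_info takes no time and is no camera call.
- robot.job_done(): hands the job in; it is judged then, once.
Trained networks look in the newest picture that a camera, given by its name, has taken for a name from the list of things; names that differ only in an ending like _2 or _b are one class to them, and where a whole thing is asked for, a point or a joint stands for the part that bears it (a point fixed in the world has none). Each returns a list of dicts, best first, with "p" (0 to 1); they miss things now and then, are a little off and sometimes report something else, mostly with a low value. They report only what shows in the picture. A call takes as long as a camera call. They do not tell look-alikes from the thing itself.
- finder.masks_of(camera, label): "mask" (420x560 bool, what is visible of it) and "bbox" ([left, top, right, bottom] in pixels, round what is visible of it).
The state is a dict: "clock": time; "qpos": joint angles; "joint_velocities": joint speeds; "joint_efforts": joint torques, N m; "ee_pos": TCP position; "tool_rot": TCP orientation; "contact_force": force on the tool from outside, world axes, zero at the start; "wrist_torque": the same for the moment, N m; "gripper_width": opening from 0.0 (shut) to 1.0 (fully open); "gripper_force": force on a finger pad.
Only numpy, scipy, OpenCV 4.12 (cv2) and the standard library are available. Lean on these libraries where they do the work, as an engineer would, in place of code of your own. Each camera call takes 0.05 s, during which the arm holds its last target. There are 200 camera calls.

## Working session

There is one attempt and no reset: what is moved stays moved. The work goes in short steps, Python scripts to look and compute and a tool call to move; the robot and the scene stay as the last step left them, time stands still between calls to the robot, and variables do not carry over. Pictures are saved under pics/ and viewed, at most 10 in all, crops included, and the job is handed in when it is done.

Besides the shell and the picture viewer there is one more tool, called after "Call:" as a command line: name --argument value ..., lists and objects as JSON in quotes. send_rows: Moves the arm, as the interface text tells. Its arguments: {"type":"object","properties":{"series":{"type":"string"}},"required":["series"]}

```bash
ls; mkdir -p pics; python3 - <<'E'
from bench import status, imaging, robot, finder
import cv2
s=status.observe();print({k:s[k] for k in('clock','ee_pos','tool_rot','gripper_width')})
for c in('scene','top'):
    p,d=imaging.camera(c);cv2.imwrite(f'pics/{c}0.png',p[:,:,::-1]);i=imaging.camera_info(c);print(i)
E
```

```text
pics
{'clock': 0.0, 'ee_pos': array([167.35601214, 523.26110077, 184.4198804 ]), 'tool_rot': array([-3.13977243e+00, -3.89421097e-04,  2.83173864e+00]), 'gripper_width': 1.0041514281925186}
{'K': array([[404.48863041,   0.        , 282.95212377],
       [  0.        , 404.48863041, 213.08060318],
       [  0.        ,   0.        ,   1.        ]]), 'cam_to_world': array([[-4.05069865e-01, -5.83323323e-01,  7.04025784e-01,
         1.26558565e+03],
       [ 9.14084594e-01, -2.42230465e-01,  3.25228776e-01,
         4.49371900e+02],
       [-1.91770372e-02,  7.75279500e-01,  6.31327125e-01,
         7.38423660e+02],
       [ 0.00000000e+00,  0.00000000e+00,  0.00000000e+00,
         1.00000000e+00]])}
{'K': array([[524.9329364 ,   0.        , 282.09196467],
       [  0.        , 524.9329364 , 206.3612196 ],
       [  0.        ,   0.        ,   1.        ]]), 'cam_to_world': array([[-1.18106740e-02,  9.97127263e-01, -7.48179723e-02,
         4.66660818e+02],
       [-9.99902660e-01, -1.23330798e-02, -6.52417810e-03,
         1.24362119e+02],
       [-7.42817188e-03,  7.47336346e-02,  9.97175865e-01,
         1.72141700e+03],
       [ 0.00000000e+00,  0.00000000e+00,  0.00000000e+00,
         1.00000000e+00]])}
```

View pics/scene0.png

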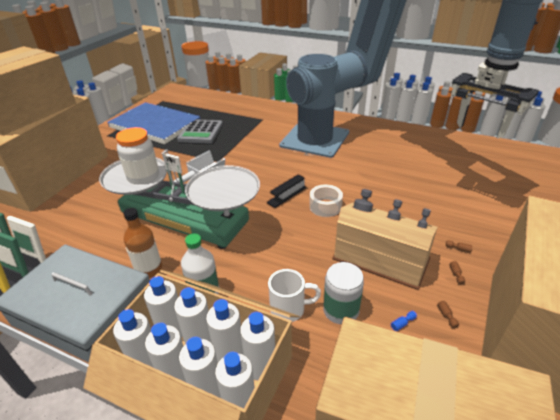

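View pics/top0.png

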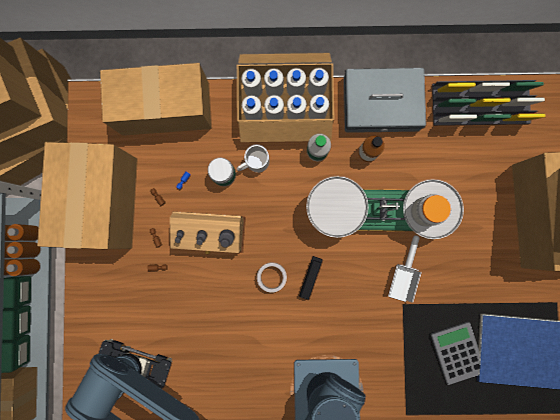

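```bash
cat > h.py <<'E'
from bench import status, imaging, robot, finder
import numpy as np, cv2
from scipy.spatial.transform import Rotation as R
def cloud(c):
    p,d=imaging.camera(c);i=imaging.camera_info(c);K=i['K'];T=i['cam_to_world']
    v,u=np.mgrid[:420,:560]
    P=np.stack([(u-K[0,2])/K[0,0]*d,-(v-K[1,2])/K[1,1]*d,-d],-1)
    W=P@T[:3,:3].T+T[:3,3]; W[d==0]=np.nan
    return p,d,W
E
python3 - <<'E'
from h import *
np.set_printoptions(precision=1,suppress=True)
for c in('top','scene'):
    p,d,W=cloud(c);np.savez(f'{c}0.npz',p=p,W=W)
    for n in['w500','w200','w100','block','weight_pan','goods_pan','jar','balance','seat_w500']:
        try:
            for r in finder.masks_of(c,n)[:4]:
                q=W[r['mask']];q=q[np.isfinite(q[:,0])]
                print(c,n,round(r['p'],2),np.array(r['bbox']),len(q),np.median(q,0),np.percentile(q,2,0),np.percentile(q,98,0))
        except Exception as e: print(c,n,e)
E
```

```text
top w500 0.62 [151.1 227.9 157.3 246. ] 85 [496.5 547.8  18.1] [473.8 533.5   8.5] [525.9 563.   26.4]
top w500 0.61 [149.8 189.2 165.5 202.8] 105 [628.8 538.7  18. ] [605.1 520.5   3.3] [656.6 558.8  27.8]
top w500 0.58 [146.6 267.6 169.3 272. ] 97 [402.8 545.6  18.3] [393.3 511.6   8. ] [409.5 571.2  26.1]
top w500 0.54 [175.1 231.5 183.8 245.9] 89 [499.4 444.2 143.1] [481.4 434.7 119.7] [518.  461.3 170.7]
top w200 0.62 [151.1 227.9 157.3 246. ] 85 [496.5 547.8  18.1] [473.8 533.5   8.5] [525.9 563.   26.4]
top w200 0.61 [149.8 189.2 165.5 202.8] 105 [628.8 538.7  18. ] [605.1 520.5   3.3] [656.6 558.8  27.8]
top w200 0.58 [146.6 267.6 169.3 272. ] 97 [402.8 545.6  18.3] [393.3 511.6   8. ] [409.5 571.2  26.1]
top w200 0.54 [175.1 231.5 183.8 245.9] 89 [499.4 444.2 143.1] [481.4 434.7 119.7] [518.  461.3 170.7]
top w100 0.62 [151.1 227.9 157.3 246. ] 85 [496.5 547.8  18.1] [473.8 533.5   8.5] [525.9 563.   26.4]
top w100 0.61 [149.8 189.2 165.5 202.8] 105 [628.8 538.7  18. ] [605.1 520.5   3.3] [656.6 558.8  27.8]
top w100 0.58 [146.6 267.6 169.3 272. ] 97 [402.8 545.6  18.3] [393
[... 2623 characters left out ...]
[ 661.2 -238.8  121.5]
scene goods_pan 0.39 [120.1 128.  158.3 183.9] 1747 [ 591.8 -277.7  194.7] [ 540.9 -326.7  119.1] [ 612.5 -258.2  242.4]
scene jar 0.72 [384.9 201.9 401.8 222.6] 197 [500.9 380.1 145.1] [304.6 366.2   2. ] [515.3 392.2 169. ]
scene jar 0.57 [117.9 127.1 159.8 186.5] 1837 [ 591.3 -277.9  194.4] [ 538.1 -331.1  114.5] [ 612.5 -258.2  242.4]
scene balance 0.64 [102.7 150.5 261.3 252.2] 8359 [ 607.6 -111.3  108. ] [ 496.4 -401.2   17.5] [658.3  38.  188. ]
scene balance 0.31 [307.3 185.5 339.1 218.3] 917 [385.3 171.3  30.7] [329.7 129.9  -1.2] [416.6 216.   48.4]
scene seat_w500 0.67 [331.7 204.5 438.1 289.6] 5799 [566.2 377.5  96.2] [482.1 265.3   3.7] [579.  472.8 149.7]
```

The scene shows the block with three knobs at (366,203), (397,213) and (426,222), plus brown and blue decoys on the counter. In the top view the knobs are at (226,238), (201,238) and (180,238), the empty pan is at (337,207) and the jar pan at (434,209).

```bash
python3 - <<'E'
from h import *
np.set_printoptions(precision=2,suppress=True)
W=np.concatenate([np.load(f'{c}0.npz')['W'].reshape(-1,3) for c in('top','scene')])
W0=np.load('top0.npz')['W'].reshape(-1,3)
src=np.r_[np.zeros(len(W0)),np.ones(len(W)-len(W0))]
B=(W[:,0]>430)&(W[:,0]<600)&(W[:,1]>240)&(W[:,1]<490)&(W[:,2]>60)
Q=W[B];S=src[B]
# slope plane RANSAC via normal prior
def plane(Q,d0,m):
    d=d0
    for k in range(5):
        q=Q[m]; c=q.mean(0); n=np.linalg.svd(q-c)[2][2]; n*=np.sign(n@d0); m=abs((Q-c)@n)<3
    return n,c,m.sum()
n0=np.array([-.454,0,.891])
for s in(0,1):
    q=Q[S==s]; h=q@n0; hist,e=np.histogram(h,bins=np.arange(h.min(),h.max(),3)); h0=e[hist.argmax()]+1.5
    n,c,k=plane(q,n0,abs(h-h0)<5); print('slope',s,n,c,k,'yaw',np.arctan2(-n[1],-n[0]),'tilt',np.degrees(np.arccos(n[2])))
    ins=abs((q-c)@n)<3; print(np.percentile(q[ins],[1,99],axis=0))
    up=q[(q-c)@n>6]; 
    for lo,hi in((260,335),(345,400),(410,470)):
        w=up[(up[:,1]>lo)&(up[:,1]<hi)]; t=(w-c)@n; top=w[t>np.percentile(t,90)-6]
        print(len(w),'hmax',np.percentile(t,[50,90,98]),'knobtop',top.mean(0),len(top), 'mid',(np.percentile(top,3,0)+np.percentile(top,97,0))/2)
q=Q[(S==1)&(Q[:,2]<142)&(Q[:,0]>560)]
n,c,k=plane(q,np.array([1.,0,0]),abs(q[:,0]-574)<8);print('back',n,c,k,np.arctan2(n[1],n[0]))
for n,cx,cy in(('wp',582,-31),('gp',582,-331)):
    for s in(0,1):
        w=W[(src==s)&(np.hypot(W[:,0]-cx,W[:,1]-cy)<105)&(W[:,2]>95)&(W[:,2]<170)]
        if n=='wp': print(n,s,len(w),np.median(w[:,2]),(np.percentile(w[w[:,2]>148],.5,0)+np.percentile(w[w[:,2]>148],99.5,0))/2)
        else: print(n,s,len(w),np.median(w[:,2]),np.percentile(w,.5,0),np.percentile(w,99.5,0))
E
```

```text
slope 0 [-0.45  0.03  0.89] [505.67 373.91 129.91] 1094 yaw -0.0629458577946948 tilt 27.079473891115196
[[452.5  266.47 103.61]
 [553.49 473.93 152.63]]
218 hmax [21.3  48.52 51.83] knobtop [476.62 304.46 171.4 ] 56 mid [475.81 305.14 170.67]
112 hmax [17.77 44.87 48.87] knobtop [480.6  380.46 167.44] 26 mid [480.61 379.96 168.01]
71 hmax [26.57 42.85 47.01] knobtop [487.03 445.85 165.47] 22 mid [487.3  445.38 166.01]
slope 1 [-0.44  0.04  0.9 ] [520.25 379.42 135.7 ] 814 yaw -0.08212032749674433 tilt 26.380545927326327
[[458.1  267.22 104.76]
 [558.43 473.31 151.99]]
261 hmax [20.47 44.71 47.95] knobtop [484.65 305.28 170.73] 53 mid [481.2  305.33 170.32]
163 hmax [20.21 41.2  44.42] knobtop [488.34 380.8  165.27] 37 mid [487.23 380.47 164.77]
124 hmax [25.42 40.1  41.85] knobtop [493.98 445.94 163.07] 35 mid [493.19 445.7  162.85]
back [ 1.   -0.08  0.02] [569.83 370.68  93.68] 1953 -0.08056100428892474
wp 0 2938 153.7634872721021 [581.53 -30.17 157.8 ]
wp 1 2655 153.57900371773474 [582.62 -30.46 156.9 ]
gp 0 1933 112.52145921297688 [ 484.82 -415.62   99.84] [ 661.87 -236.34  167.33]
gp 1 1724 114.00107351903875 [ 488.57 -416.89   96.17] [ 663.45 -236.27  168.91]
```

```bash
cat >> h.py <<'E'
psi=-0.075
n=np.array([-.454*np.cos(psi),-.454*np.sin(psi),.891])
by=np.array([-np.sin(psi),np.cos(psi),0])
TOP={500:np.array([479,305,171.]),200:np.array([484.5,380.3,166.8]),100:np.array([490.5,445.7,164.7])}
def Rt(z,y): return np.stack([np.cross(y,z),y,z],1)
TILT=Rt(-n,by)
def down(yaw): return Rt(np.array([0,0,-1.]),np.array([-np.sin(yaw),np.cos(yaw),0]))  # tool y at yaw from world y
def show():
    s=status.observe(); print('t',round(s['clock'],2),'p',np.round(s['ee_pos'],1),'F',np.round(s['contact_force'],1),'w',round(s['gripper_width'],3),'g',round(float(np.max(s['gripper_force'])),1));return s
def go(p,Rm,step=35,first='turn'):
    s=show();R0=R.from_euler('xyz',s['tool_rot']).as_matrix(); d=np.asarray(p,float)-s['ee_pos']
    rv=R.from_matrix(R0.T@Rm).as_rotvec();k=int(np.ceil(np.abs(rv).max()/.14-1e-3))
    if k and np.abs(rv).max()>.005: print('turn x',k,np.round(rv/k,3))
    t=(Rm if first=='turn' else R0).T@d/1000;m=int(np.ceil(np.linalg.norm(t)*1000/step));print('shift x',m,np.round(t/max(m,1),4))
E
python3 - <<'E'
from h import *
go(TOP[500]-24*n+75*n,TILT)
E
```

```text
t 1.1 p [167.6 523.8 185.2] F [0.7 0.1 0.2] w 1.002 g 0.0
turn x 4 [-0.014 -0.117 -0.058]
shift x 11 [-0.0259 -0.0177  0.01  ]
```

Call:
send_rows --series "-0.014 -0.117 -0.058 0 0 0 0.6; -0.014 -0.117 -0.058 0 0 0 0.6; -0.014 -0.117 -0.058 0 0 0 0.6; -0.014 -0.117 -0.058 0 0 0 0.6; 0 0 0 -0.026 -0.018 0.01 0.6"

```text
clock: 1.6
ee_pos: [186.5, 506.0, 185.8]
tool_rot: [-3.139, 0.47, 3.084]
contact_force: [0.1, 0.6, -0.2]
gripper_width: 0.628
gripper_force: 0.0
```

Call:
send_rows --series "0 0 0 -0.026 -0.018 0.01 0.6;0 0 0 -0.026 -0.018 0.01 0.6;0 0 0 -0.026 -0.018 0.01 0.6;0 0 0 -0.026 -0.018 0.01 0.6;0 0 0 -0.026 -0.018 0.01 0.6"

```text
clock: 2.1
ee_pos: [326.3, 403.2, 202.7]
tool_rot: [3.141, 0.47, 3.068]
contact_force: [1.0, 0.1, -0.7]
gripper_width: 0.602
gripper_force: 0.0
```

Call:
send_rows --series "0 0 0 -0.026 -0.018 0.01 0.6;0 0 0 -0.026 -0.018 0.01 0.6;0 0 0 -0.026 -0.018 0.01 0.6;0 0 0 -0.026 -0.018 0.01 0.6;0 0 0 0 0 0 0.6"

```text
clock: 2.6
ee_pos: [433.5, 321.8, 214.7]
tool_rot: [3.141, 0.472, 3.064]
contact_force: [-0.1, -0.5, 0.3]
gripper_width: 0.599
gripper_force: 0.0
```

```bash
python3 - <<'E'
from h import *
go(TOP[500]-24*n+75*n,TILT);go(TOP[500]-24*n,TILT,20)
p,d,W=cloud('scene');cv2.imwrite('pics/s1.png',cv2.resize(p[130:300,280:480,::-1],None,fx=3,fy=3))
E
```

```text
t 2.6 p [433.5 321.8 214.7] F [-0.1 -0.5  0.3] w 0.599 g 0.0
shift x 1 [-0.0217 -0.0133  0.0091]
t 2.6 p [433.5 321.8 214.7] F [-0.1 -0.5  0.3] w 0.599 g 0.0
shift x 5 [-0.0043 -0.0027  0.0168]
```

View pics/s1.png

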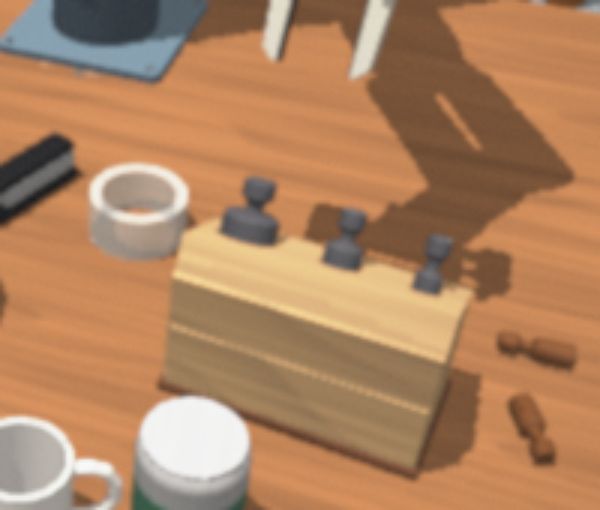

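The tilted gripper hovers above and in front of the w500 knob (crop 258,190), with its fingers at (280,40) and (370,60). The path is clear, so I align first and then go in along the axis.

Call:
send_rows --series "0 0 0 -0.0215 -0.0135 0.009 0.6; 0 0 0 0 0 0.02 0.6; 0 0 0 0 0 0.02 0.6; 0 0 0 0 0 0.01 0.6;0 0 0 0 0 0 0.6"

```text
clock: 3.15
ee_pos: [474.4, 307.2, 169.2]
tool_rot: [-3.14, 0.467, 3.069]
contact_force: [0.3, -1.1, -0.4]
gripper_width: 0.597
gripper_force: 0.0
```

```bash
python3 - <<'E'
from h import *
go(TOP[500]-24*n,TILT)
# recheck knob with tool partly in view: scene + top points above shoulder
for c in('top','scene'):
    p,d,W=cloud(c); q=W.reshape(-1,3); t=(q-TOP[500])@n; r=np.linalg.norm(q-TOP[500]-np.outer(t,n),axis=1)
    m=(r<30)&(t>-14)&(t<4); print(c,m.sum(),q[m].mean(0),np.percentile((q[m]-TOP[500])@by,[3,97]),np.percentile((q[m]-TOP[500])@TILT[:,0],[3,97]))
    cv2.imwrite(f'pics/{c}2.png',p[:,:,::-1])
E
```

```text
t 3.15 p [474.4 307.2 169.2] F [ 0.3 -1.1 -0.4] w 0.597 g 0.0
shift x 1 [-0.005  -0.0019  0.0245]
top 60 [478.24694933 303.71107257 169.51156263] [-12.53529275  10.71962862] [-9.19357213 15.99649049]
scene 79 [486.23994601 305.57287272 168.41090173] [-11.34383058  11.66979866] [-10.7632662    6.29598953]
```

Call:
send_rows --series "0 0 0 -0.005 -0.002 0 0.6; 0 0 0 0 0 0.0125 0.6; 0 0 0 0 0 0.0115 0.6; 0 0 0 0 0 0 0.6; 0 0 0 0 0 0 0.3"

```text
clock: 3.75
ee_pos: [490.5, 303.6, 150.9]
tool_rot: [-3.141, 0.469, 3.068]
contact_force: [-0.5, 0.2, 0.5]
gripper_width: 0.552
gripper_force: 0.0
```

Call:
send_rows --series "0 0 0 0 0 0 0; 0 0 0 0 0 0 0; 0 0 0 0 0 0 0; 0 0 0 0 0 0 0; 0 0 0 0 0 0 0"

```text
clock: 4.25
ee_pos: [490.8, 304.2, 152.0]
tool_rot: [3.141, 0.47, 3.068]
contact_force: [0.0, -0.5, 0.9]
gripper_width: 0.132
gripper_force: 0.0
```

```bash
python3 - <<'E'
from h import *
show()
p,d,W=cloud('scene');q=imaging.camera('top')[0]
a=cv2.resize(p[180:250,320:450,::-1],None,fx=6,fy=6);b=cv2.resize(q[200:270,140:270,::-1],None,fx=6,fy=6)[:180]
cv2.imwrite('pics/s3.png',np.vstack([a,b]))
E
```

```text
t 4.25 p [490.8 304.2 152. ] F [ 0.  -0.5  0.9] w 0.132 g 0.0
```

View pics/s3.png

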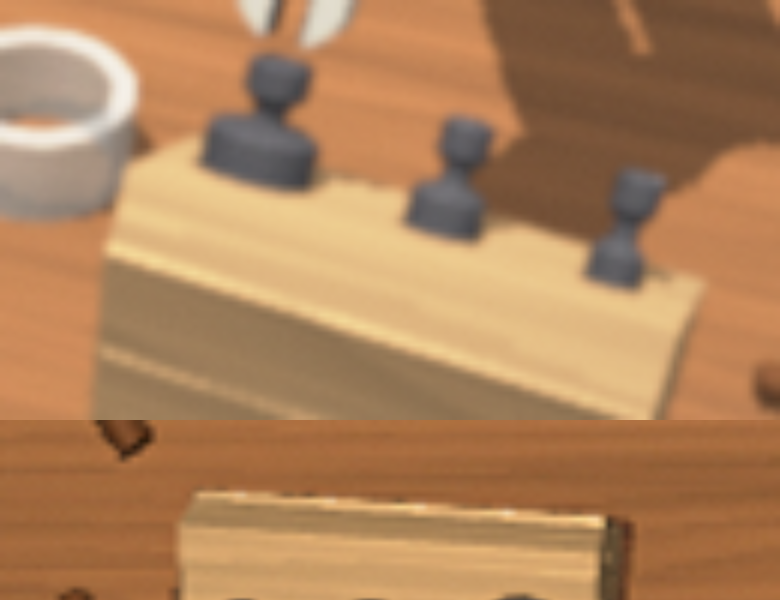

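The fingers at (295,20) have closed clear of the w500 knob at (280,80), so I check the TCP projection and the fingers' depth.

```bash
python3 - <<'E'
from h import *
np.set_printoptions(precision=1,suppress=True)
s=status.observe();P=s['ee_pos'];Rm=R.from_euler('xyz',s['tool_rot']).as_matrix();print(Rm)
for c in('scene','top'):
    i=imaging.camera_info(c);T=np.linalg.inv(i['cam_to_world']);
    for nm,X in(('tcp',P),('back60',P-60*Rm[:,2]),('knob',TOP[500])):
        x=T[:3,:3]@X+T[:3,3];print(c,nm,i['K'][0,2]+i['K'][0,0]*x[0]/-x[2],i['K'][1,2]-i['K'][1,1]*x[1]/-x[2])
    p,d,W=cloud(c);q=W.reshape(-1,3); L=(q-P)@Rm
    m=(abs(L[:,0])<60)&(abs(L[:,1])<60)&(L[:,2]>-90)&(L[:,2]<40)&(q[:,2]>176); print(c,m.sum(),'tool frame',np.percentile(L[m],[2,50,98],axis=0)); k=q[m]; print('lowest',k[k[:,2].argsort()[:5]])
E
```

```text
[[-0.9  0.1  0.5]
 [ 0.1  1.  -0. ]
 [-0.5  0.  -0.9]]
scene tcp 363.7451862467443 199.43376473240977
scene back60 370.0679410328596 174.96581495857185
scene knob 366.2724246128456 190.34854537334695
scene 377 tool frame [[-11.8 -17.3 -88.6]
 [ -8.2  -2.  -64. ]
 [  5.4  18.6 -33.9]]
lowest [[490.6 302.1 176.1]
 [487.1 310.7 176.1]
 [486.1 303.2 176.3]
 [487.1 301.1 176.3]
 [469.4 303.2 179.8]]
top tcp 225.72281399939513 238.33201015112556
top back60 222.95209860662763 247.50834194874585
top knob 224.70406143561723 242.2325894150046
top 69 tool frame [[-10.1 -14.8 -75.8]
 [ -8.    0.7 -53.7]
 [ -4.3  14.8 -25.5]]
lowest [[488.4 303.5 176.2]
 [485.5 306.3 177.6]
 [485.6 312.1 178. ]
 [485.4 297.3 179.1]
 [485.4 299.9 181.9]]
```

```bash
python3 - <<'E'
from h import *
np.set_printoptions(precision=0,suppress=True,linewidth=200)
p,d,W=cloud('scene')
for v in range(170,200,2):
    print(v,[tuple(np.round(W[v,u]).astype(int)) if d[v,u]>0 else 0 for u in range(358,380,3)])
cv2.imwrite('pics/s4.png',cv2.resize(p[140:210,310:420,::-1],None,fx=7,fy=7))
E
```

```text
170 [(np.int64(138), np.int64(206), np.int64(-2)), (np.int64(133), np.int64(215), np.int64(-3)), (np.int64(467), np.int64(291), np.int64(217)), (np.int64(465), np.int64(298), np.int64(218)), (np.int64(466), np.int64(305), np.int64(221)), (np.int64(468), np.int64(312), np.int64(223)), (np.int64(465), np.int64(318), np.int64(223)), (np.int64(455), np.int64(323), np.int64(218))]
172 [(np.int64(155), np.int64(211), np.int64(2)), (np.int64(153), np.int64(220), np.int64(3)), (np.int64(469), np.int64(292), np.int64(213)), (np.int64(467), np.int64(299), np.int64(214)), (np.int64(465), np.int64(305), np.int64(215)), (np.int64(467), np.int64(313), np.int64(218)), (np.int64(468), np.int64(319), np.int64(220)), (np.int64(127), np.int64(274), np.int64(0))]
174 [(np.int64(164), np.int64(213), np.int64(0)), (np.int64(158), np.int64(222), np.int64(-1)), (np.int64(470), np.int64(293), np.int64(209)), (np.int64(469), np.int64(300), np.int64(210)), (np.int64(467), np.int64(306), np.int64(210)), (np.int64(468), np.int64(313), np.int64(213)), (np.int64(468), np.int64(320), np.int64(215)), (np.int64(138),
[... 3785 characters left out ...]
)), (np.int64(490), np.int64(296), np.int64(159)), (np.int64(492), np.int64(304), np.int64(163)), (np.int64(490), np.int64(310), np.int64(163)), (np.int64(482), np.int64(316), np.int64(159)), (np.int64(261), np.int64(287), np.int64(-1)), (np.int64(257), np.int64(296), np.int64(-2)), (np.int64(251), np.int64(304), np.int64(-3))]
198 [(np.int64(287), np.int64(248), np.int64(-2)), (np.int64(286), np.int64(257), np.int64(0)), (np.int64(489), np.int64(304), np.int64(155)), (np.int64(488), np.int64(311), np.int64(156)), (np.int64(276), np.int64(282), np.int64(0)), (np.int64(269), np.int64(290), np.int64(-2)), (np.int64(268), np.int64(298), np.int64(0)), (np.int64(267), np.int64(307), np.int64(1))]
```

View pics/s4.png

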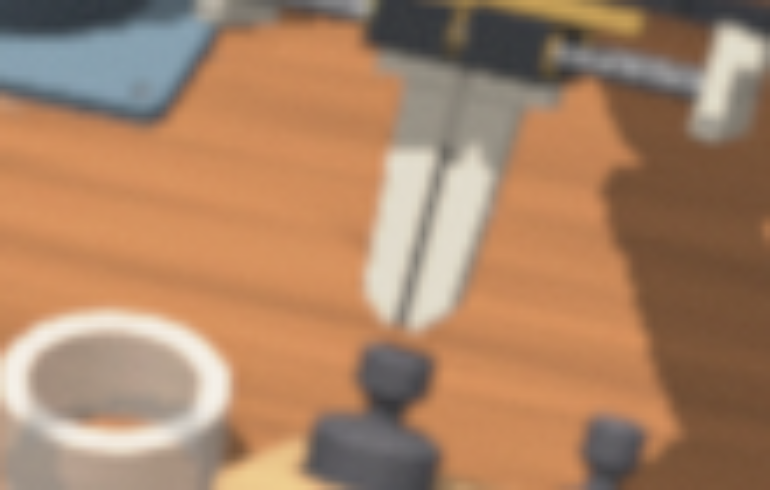

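The fingers (crop 375–495, ending at row 325) are shut just above the knob at (395,375). The real tips lie about 30 mm short of the reported TCP, so I check this against the start picture.

```bash
python3 - <<'E'
from h import *
np.set_printoptions(precision=1,suppress=True)
W=np.load('top0.npz')['W'].reshape(-1,3);V=np.load('scene0.npz')['W'].reshape(-1,3)
P=np.array([167.6,523.8,185.2]);Rm=R.from_euler('xyz',[-3.1398,0,2.8317]).as_matrix()
for q in(W,V):
    L=(q-P)@Rm; m=(abs(L[:,0])<60)&(abs(L[:,1])<75)&(q[:,2]>60)
    z=q[m][:,2]; print(m.sum(),np.percentile(z,[0,1,5,20,50]) if m.sum() else '');k=L[m]; print(k[k[:,2].argsort()[::-1][:8]])
s=show();P=s['ee_pos'];Rm=R.from_euler('xyz',s['tool_rot']).as_matrix();print(s['qpos'])
q=cloud('scene')[2].reshape(-1,3);L=(q-P)@Rm
m=(abs(L[:,0])<20)&(abs(L[:,1])<20)&(L[:,2]<-15)&(L[:,2]>-90);print(np.histogram(L[m][:,2],np.arange(-90,0,5)))
E
```

```text
3895 [218.1 313.  323.3 387.1 613.3]
[[ -7.5  48.8 -33. ]
 [  8.9  46.1 -33.6]
 [ -7.   51.2 -34.3]
 [ -7.2  53.  -38.1]
 [ -6.7  55.4 -39.2]
 [ -6.5  46.5 -39.2]
 [  3.7  44.9 -42.9]
 [ -7.   57.1 -43.6]]
4709 [219.  230.8 263.6 329.5 405.5]
[[-10.   51.9 -33.9]
 [ -9.8 -51.5 -34.1]
 [ -6.6 -47.3 -34.2]
 [-12.3  50.1 -34.3]
 [ -5.5  50.2 -34.3]
 [ -0.2 -47.3 -34.7]
 [ -7.2 -55.5 -34.8]
 [ -6.8 -53.1 -35.4]]
t 4.5 p [490.7 304.1 151.9] F [-0.3 -0.7  0.4] w 0.006 g 0.0
[ 0.5  0.1  1.9 -0.4  0.8 -0.7]
(array([36, 35, 31, 35, 34, 30, 34, 30, 28, 31, 20,  5,  0, 27, 21,  0,  0]), array([-90, -85, -80, -75, -70, -65, -60, -55, -50, -45, -40, -35, -30,
       -25, -20, -15, -10,  -5]))
```

Call:
send_rows --series "0 0 0 0 0 0 0.6; 0 0 0 0 0 0 0.6; 0 0 0 0 0 0 0.6; 0 0 0 0 0 0 0.6; 0 0 0 0 0 0 0.6"

```text
clock: 5.05
ee_pos: [490.8, 304.1, 151.9]
tool_rot: [3.141, 0.47, 3.068]
contact_force: [-0.2, 1.1, -0.6]
gripper_width: 0.384
gripper_force: 0.0
```

```bash
cat >> h.py <<'E'
OFF=33.  # real fingertips lie this far behind the reported TCP
E
python3 - <<'E'
from h import *
go(TOP[500]-(24+OFF)*n,TILT)
E
```

```text
t 5.05 p [490.8 304.1 151.9] F [-0.2  1.1 -0.6] w 0.384 g 0.0
shift x 1 [0.0018 0.     0.0346]
```

Call:
send_rows --series "0 0 0 0.002 0 0 0.6; 0 0 0 0 0 0 0.6; 0 0 0 0 0 0.012 0.6; 0 0 0 0 0 0.011 0.6; 0 0 0 0 0 0.01 0.6"

```text
clock: 5.55
ee_pos: [504.0, 302.9, 120.1]
tool_rot: [-3.141, 0.469, 3.068]
contact_force: [0.5, 0.3, -0.5]
gripper_width: 0.602
gripper_force: 0.0
```

Call:
send_rows --series "0 0 0 0 0 0 0; 0 0 0 0 0 0 0; 0 0 0 0 0 0 0; 0 0 0 0 0 0 0; 0 0 0 0 0 0 0"

```text
clock: 6.05
ee_pos: [503.7, 303.2, 121.8]
tool_rot: [3.141, 0.47, 3.068]
contact_force: [-0.9, -0.5, 0.1]
gripper_width: 0.273
gripper_force: 30.0
```

Call:
send_rows --series "0 0 0 0 0 0 0; 0 0 0 0 0 0 0; 0 0 0 0 0 0 0"

```text
clock: 6.35
ee_pos: [503.8, 303.2, 121.8]
tool_rot: [3.141, 0.47, 3.068]
contact_force: [-2.0, -0.9, 3.7]
gripper_width: 0.269
gripper_force: 30.0
```

Call:
send_rows --series "0 0 0 0 0 -0.01 0; 0 0 0 0 0 -0.01 0; 0 0 0 0 0 -0.012 0; 0 0 0 0 0 -0.02 0; 0 0 0 0 0 -0.025 0"

```text
clock: 6.85
ee_pos: [467.3, 305.0, 189.9]
tool_rot: [-3.14, 0.467, 3.068]
contact_force: [0.3, -0.0, -5.1]
gripper_width: 0.272
gripper_force: 30.0
```

Call:
send_rows --series "0 0 0 0 0 -0.03 0; 0 0 0 0 0 -0.03 0; 0 0 0 0 0 -0.02 0; 0 0 0 0 0 0 0; 0 0 0 0 0 0 0"

```text
clock: 7.35
ee_pos: [432.2, 308.3, 261.3]
tool_rot: [3.141, 0.47, 3.068]
contact_force: [-0.3, 0.2, -5.2]
gripper_width: 0.274
gripper_force: 30.0
```

```bash
python3 - <<'E'
from h import *
# target: weight pan, 500 g at x+38; weight bottom hangs 44 below real tip
c=np.array([582,-30.5])
go(status.observe()['ee_pos'],down(0))
go(np.array([612,-30,154+68-24-OFF+70]),down(0))
p,d,W=cloud('scene');cv2.imwrite('pics/s5.png',p[:,:,::-1])
E
```

```text
t 7.35 p [432.2 308.3 261.3] F [-0.3  0.2 -5.2] w 0.274 g 30.0
turn x 4 [-0.004  0.117 -0.018]
shift x 0 [0. 0. 0.]
t 7.35 p [432.2 308.3 261.3] F [-0.3  0.2 -5.2] w 0.274 g 30.0
turn x 4 [-0.004  0.117 -0.018]
shift x 11 [-0.0163 -0.0308  0.0024]
```

View pics/s5.png

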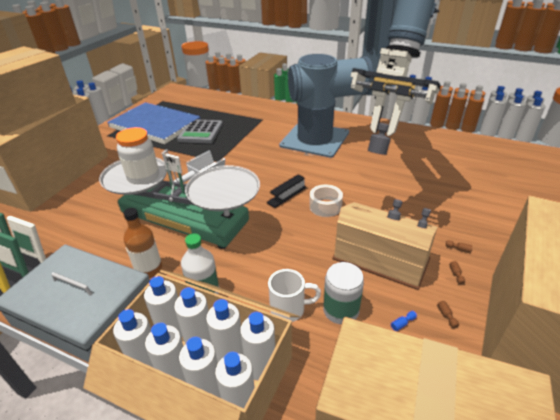

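The w500 hangs from the fingers at (378,143) and 5.2 N confirms its weight. I turn it upright and carry it over the pan.

Call:
send_rows --series "-0.004 0.117 -0.018 0 0 0 0; -0.004 0.117 -0.018 0 0 0 0; -0.004 0.117 -0.018 0 0 0 0; -0.004 0.117 -0.018 0 0 0 0; 0 0 0 -0.016 -0.031 0.0025 0"

```text
clock: 7.9
ee_pos: [451.0, 278.2, 256.2]
tool_rot: [-3.142, -0.004, -3.141]
contact_force: [0.7, 0.3, -5.9]
gripper_width: 0.27
gripper_force: 30.0
```

Call:
send_rows --series "0 0 0 -0.016 -0.031 0.0025 0;0 0 0 -0.016 -0.031 0.0025 0;0 0 0 -0.016 -0.031 0.0025 0;0 0 0 -0.016 -0.031 0.0025 0;0 0 0 -0.016 -0.031 0.0025 0"

```text
clock: 8.4
ee_pos: [529.4, 120.1, 244.8]
tool_rot: [-3.14, -0.0, 3.14]
contact_force: [1.0, 0.2, -5.0]
gripper_width: 0.271
gripper_force: 30.0
```

Call:
send_rows --series "0 0 0 -0.016 -0.031 0.0025 0;0 0 0 -0.016 -0.031 0.0025 0;0 0 0 -0.016 -0.031 0.0025 0;0 0 0 -0.016 -0.031 0.0025 0;0 0 0 0 0 0 0"

```text
clock: 8.9
ee_pos: [594.3, -7.2, 233.8]
tool_rot: [-3.138, -0.001, 3.136]
contact_force: [-0.9, 1.0, -4.8]
gripper_width: 0.272
gripper_force: 30.0
```

```bash
python3 - <<'E'
from h import *
np.set_printoptions(precision=1,suppress=True)
go(np.array([612,-30,235]),down(0))
s=status.observe();P=s['ee_pos'];Rm=R.from_euler('xyz',s['tool_rot']).as_matrix()
for c in('scene','top'):
    W=cloud(c)[2].reshape(-1,3);L=(W-P)@Rm
    m=(np.hypot(L[:,0],L[:,1])<32)&(L[:,2]<35)&(L[:,2]>-30)
    for lo in range(-30,35,8):
        k=m&(L[:,2]>lo)&(L[:,2]<lo+8)
        if k.sum(): print(c,lo,k.sum(),L[k].mean(0),np.ptp(L[k],axis=0),L[k].min(0))
    print(c,'max z',np.percentile(L[m][:,2],99))
E
```

```text
t 8.9 p [594.3  -7.2 233.8] F [-0.9  1.  -4.8] w 0.272 g 30.0
turn x 1 [-0. -0. -0.]
shift x 1 [-0. -0. -0.]
scene -30 130 [ -6.5   4.9 -26.5] [38.  42.1  7.9] [-20.6 -18.7 -29.9]
scene -22 56 [-10.7   9.8 -17.8] [30.1 38.4  7.9] [-20.1 -14.8 -22. ]
scene -14 56 [-12.1   9.  -10.2] [28.9 39.5  7.4] [-20.5 -16.1 -13.7]
scene -6 62 [-9.7 10.1 -1.9] [39.6 40.5  7.9] [-20.7 -16.   -6. ]
scene 2 56 [-11.2   9.7   6.1] [31.8 39.4  7.7] [-21.5 -15.6   2.1]
scene 10 12 [-13.    7.9  11.4] [19.2 29.9  3.8] [-19.1  -8.6  10.2]
scene max z 11.381046567681702
top -30 3 [ 27.2   1.9 -27.3] [0.4 5.1 5.3] [ 26.9  -0.7 -29.7]
top -22 1 [ 26.5  -4.6 -17.5] [0. 0. 0.] [ 26.5  -4.6 -17.5]
top -6 1 [25.2 -9.1  1.7] [0. 0. 0.] [25.2 -9.1  1.7]
top 2 3 [27.8  2.1  3.7] [0.3 5.6 4. ] [27.7 -0.6  2. ]
top max z 5.819775234390235
```

Call:
send_rows --series "0 0 0 -0.018 -0.023 0 0; 0 0 0 0 0 0.025 0; 0 0 0 0 0 0.025 0; 0 0 0 0 0 0.012 0; 0 0 0 0 0 0 0"

```text
clock: 9.5
ee_pos: [609.2, -23.7, 172.5]
tool_rot: [3.141, -0.003, -3.141]
contact_force: [-0.4, -0.6, -4.3]
gripper_width: 0.275
gripper_force: 30.0
```

Call:
send_rows --series "0 0 0 0 0 0.003 0; 0 0 0 0 0 0.002 0; 0 0 0 0 0 0.002 0; 0 0 0 0 0 0.002 0;0 0 0 0 0 0 0"

```text
clock: 10.0
ee_pos: [611.0, -24.8, 166.2]
tool_rot: [-3.141, 0.002, 3.141]
contact_force: [0.7, -1.1, -5.0]
gripper_width: 0.27
gripper_force: 30.0
```

Call:
send_rows --series "0 0 0 0 0 0.002 0; 0 0 0 0 0 0.001 0; 0 0 0 0 0 0.001 0; 0 0 0 0 0 0.001 0;0 0 0 0 0 0 0"

```text
clock: 10.5
ee_pos: [611.0, -24.5, 161.2]
tool_rot: [-3.141, 0.002, 3.141]
contact_force: [-1.1, 2.6, -0.6]
gripper_width: 0.274
gripper_force: 30.0
```

Call:
send_rows --series "0 0 0 0 0 0.001 0; 0 0 0 0 0 0.001 0; 0 0 0 0 0 0.001 0; 0 0 0 0 0 0 0;0 0 0 0 0 0 0"

```text
clock: 11.0
ee_pos: [611.1, -24.8, 158.1]
tool_rot: [-3.141, 0.002, 3.141]
contact_force: [-1.2, 3.0, -0.4]
gripper_width: 0.267
gripper_force: 30.0
```

Call:
send_rows --series "0 0 0 0 0 0.001 0; 0 0 0 0 0 0.001 0; 0 0 0 0 0 0.001 0; 0 0 0 0 0 0 0;0 0 0 0 0 0 0"

```text
clock: 11.5
ee_pos: [611.1, -24.8, 155.1]
tool_rot: [-3.141, 0.002, 3.141]
contact_force: [-0.8, 2.8, -0.9]
gripper_width: 0.277
gripper_force: 30.0
```

Call:
send_rows --series "0 0 0 0 0 0.001 0; 0 0 0 0 0 0.001 0; 0 0 0 0 0 0.001 0; 0 0 0 0 0 0 0;0 0 0 0 0 0 0"

```text
clock: 12.0
ee_pos: [611.1, -24.9, 152.1]
tool_rot: [-3.141, 0.002, 3.141]
contact_force: [-1.3, 2.7, 0.5]
gripper_width: 0.268
gripper_force: 30.0
```

```bash
cat >> h.py <<'E'
def pans():
    out={}
    for nm,cx,cy in(('wp',582,-30.5),('gp',582,-330)):
        z=[]
        for c in('top','scene'):
            W=cloud(c)[2].reshape(-1,3); r=np.hypot(W[:,0]-cx,W[:,1]-cy); m=(r<78)&(W[:,2]>95)&(W[:,2]<170)
            h,e=np.histogram(W[m][:,2],np.arange(95,172,1.)); k=e[np.convolve(h,np.ones(5),'same').argmax()]+.5
            z.append(np.mean(W[m&(abs(W[:,2]-k)<4)][:,2])); out[nm,c]=(round(z[-1],2),int(m.sum()))
    print(out); d=np.array([out['gp',c][0]-out['wp',c][0] for c in('top','scene')]); print('diff g',d/12*-100, 'from wp', (np.array([out['wp',c][0] for c in('top','scene')])-133)/6*100)
E
python3 - <<'E'
from h import *
show();pans();show()
E
```

```text
t 12.0 p [611.1 -24.9 152.1] F [-1.3  2.7  0.5] w 0.268 g 30.0
{('wp', 'top'): (np.float64(138.8), 969), ('wp', 'scene'): (np.float64(139.68), 1453), ('gp', 'top'): (np.float64(124.62), 1122), ('gp', 'scene'): (np.float64(124.77), 1165)}
diff g [118.16666667 124.25      ] from wp [ 96.66666667 111.33333333]
t 12.2 p [611.1 -24.9 152.2] F [-0.3  2.9  1.3] w 0.265 g 30.0
```

Unloaded (Fz is about 0). Now release and rise.

Call:
send_rows --series "0 0 0 0 0 0 0.45; 0 0 0 0 0 0 0.5; 0 0 0 0 0 0 0.5; 0 0 0 0 0 0 0.5; 0 0 0 0 0 -0.01 0.5"

```text
clock: 12.7
ee_pos: [610.1, -24.9, 161.1]
tool_rot: [-3.141, -0.001, 3.141]
contact_force: [0.1, -0.3, 0.1]
gripper_width: 0.496
gripper_force: 0.0
```

Call:
send_rows --series "0 0 0 0 0 -0.02 0.5; 0 0 0 0 0 -0.03 0.5; 0 0 0 0 0 -0.035 0.5; 0 0 0 0 0.035 -0.02 0.5; 0 0 0 0 0.04 0 0.5"

```text
clock: 13.2
ee_pos: [613.1, 49.4, 272.2]
tool_rot: [-3.139, 0.01, 3.138]
contact_force: [-0.1, 0.4, -0.0]
gripper_width: 0.499
gripper_force: 0.0
```

Call:
send_rows --series "0 0 0 0.02 0.035 0 0.5; 0 0 0 0.02 0.035 0 0.5; 0 0 0 0.02 0.035 0 0.5; 0 0 0 0.02 0.035 0 0.5; 0 0 0 0 0.035 0 0.5"

```text
clock: 13.7
ee_pos: [528.8, 226.7, 268.5]
tool_rot: [-3.141, 0.003, -3.141]
contact_force: [1.4, -0.6, -0.1]
gripper_width: 0.506
gripper_force: 0.0
```

```bash
python3 - <<'E'
from h import *
pans();pans()
go(TOP[200]+(75-24-OFF)*n,TILT)
E
```

```text
{('wp', 'top'): (np.float64(144.31), 1896), ('wp', 'scene'): (np.float64(143.84), 1497), ('gp', 'top'): (np.float64(120.51), 1133), ('gp', 'scene'): (np.float64(120.59), 1183)}
diff g [198.33333333 193.75      ] from wp [188.5        180.66666667]
{('wp', 'top'): (np.float64(143.73), 1904), ('wp', 'scene'): (np.float64(143.81), 1501), ('gp', 'top'): (np.float64(119.76), 1130), ('gp', 'scene'): (np.float64(120.65), 1186)}
diff g [199.75 193.  ] from wp [178.83333333 180.16666667]
t 14.1 p [531.4 224.  266.9] F [-0.1  0.3 -0.3] w 0.498 g 0.0
turn x 4 [ 0.004 -0.117  0.018]
shift x 6 [0.0162 0.0254 0.0074]
```

Difference about 190–195 g, so the jar weighs about 690 g. 500 + 200 is the nearest load and the 100 stays in its seat. Next I fetch the w200.

Call:
send_rows --series "0.004 -0.117 0.018 0 0 0 0.5; 0.004 -0.117 0.018 0 0 0 0.5; 0.004 -0.117 0.018 0 0 0 0.5; 0.004 -0.117 0.018 0 0 0 0.5; 0 0 0 0.016 0.0255 0.0075 0.5"

```text
clock: 14.6
ee_pos: [519.8, 248.8, 252.9]
tool_rot: [3.142, 0.473, 3.065]
contact_force: [-0.3, 0.4, -0.3]
gripper_width: 0.502
gripper_force: 0.0
```

Call:
send_rows --series "0 0 0 0.016 0.0255 0.0075 0.5; 0 0 0 0.016 0.0255 0.0075 0.5; 0 0 0 0.016 0.0255 0.0075 0.5; 0 0 0 0.016 0.0255 0.0075 0.5; 0 0 0 0 0 0 0.5"

```text
clock: 15.1
ee_pos: [484.7, 357.2, 194.6]
tool_rot: [-3.14, 0.467, 3.07]
contact_force: [0.1, 0.4, -1.2]
gripper_width: 0.496
gripper_force: 0.0
```

```bash
python3 - <<'E'
from h import *
go(TOP[200]+(15-24-OFF+10)*n,TILT)
E
```

```text
t 15.1 p [484.7 357.2 194.6] F [ 0.1  0.4 -1.2] w 0.496 g 0.0
shift x 2 [0.0072 0.0115 0.028 ]
```

Call:
send_rows --series "0 0 0 0.0145 0.023 0 0.5; 0 0 0 0 0 0.025 0.5; 0 0 0 0 0 0.025 0.5; 0 0 0 0 0 0 0.5; 0 0 0 0 0 0 0.5"

```text
clock: 15.6
ee_pos: [498.1, 377.3, 146.3]
tool_rot: [-3.141, 0.47, 3.066]
contact_force: [-0.5, 0.7, -0.1]
gripper_width: 0.497
gripper_force: 0.0
```

```bash
python3 - <<'E'
from h import *
go(TOP[200]-(24+OFF)*n,TILT)
E
```

```text
t 15.6 p [498.1 377.3 146.3] F [-0.5  0.7 -0.1] w 0.497 g 0.0
shift x 1 [0.003  0.0019 0.0325]
```

Call:
send_rows --series "0 0 0 0.003 0.002 0 0.5; 0 0 0 0 0 0.012 0.5; 0 0 0 0 0 0.011 0.5; 0 0 0 0 0 0.009 0.5; 0 0 0 0 0 0 0.5"

```text
clock: 16.1
ee_pos: [509.1, 378.9, 114.1]
tool_rot: [-3.14, 0.468, 3.069]
contact_force: [-0.9, 0.1, -0.8]
gripper_width: 0.498
gripper_force: 0.0
```

Call:
send_rows --series "0 0 0 0 0 0 0; 0 0 0 0 0 0 0; 0 0 0 0 0 0 0; 0 0 0 0 0 0 0; 0 0 0 0 0 0 0"

```text
clock: 16.6
ee_pos: [509.5, 379.8, 116.5]
tool_rot: [3.141, 0.471, 3.068]
contact_force: [-1.1, 0.5, 1.9]
gripper_width: 0.207
gripper_force: 30.0
```

Call:
send_rows --series "0 0 0 0 0 0 0; 0 0 0 0 0 0 0; 0 0 0 0 0 0 0"

```text
clock: 16.9
ee_pos: [509.5, 379.8, 116.5]
tool_rot: [3.141, 0.471, 3.068]
contact_force: [-1.6, -1.1, 3.3]
gripper_width: 0.205
gripper_force: 30.0
```

Width is 19 mm, so it is gripping the 20 mm knob. Pull it out.

Call:
send_rows --series "0 0 0 0 0 -0.01 0; 0 0 0 0 0 -0.01 0; 0 0 0 0 0 -0.012 0; 0 0 0 0 0 -0.02 0; 0 0 0 0 0 -0.025 0"

```text
clock: 17.4
ee_pos: [473.2, 382.0, 184.9]
tool_rot: [-3.141, 0.468, 3.068]
contact_force: [0.6, 0.4, -2.0]
gripper_width: 0.208
gripper_force: 30.0
```

Call:
send_rows --series "0 0 0 0 0 -0.03 0; 0 0 0 0 0 -0.03 0; 0 0 0 0 0 -0.02 0; 0 0 0 0 0 0 0; 0 0 0 0 0 0 0"

```text
clock: 17.9
ee_pos: [437.9, 385.1, 256.2]
tool_rot: [3.14, 0.47, 3.068]
contact_force: [0.7, 0.2, -2.5]
gripper_width: 0.204
gripper_force: 30.0
```

```bash
python3 - <<'E'
from h import *
go(np.array([555,-30,240]),down(0))
E
```

```text
t 17.9 p [437.9 385.1 256.2] F [ 0.7  0.2 -2.5] w 0.204 g 30.0
turn x 4 [-0.004  0.118 -0.018]
shift x 13 [-0.009  -0.0319  0.0012]
```

Call:
send_rows --series "-0.004 0.118 -0.018 0 0 0 0; -0.004 0.118 -0.018 0 0 0 0; -0.004 0.118 -0.018 0 0 0 0; -0.004 0.118 -0.018 0 0 0 0; 0 0 0 -0.009 -0.032 0.001 0"

```text
clock: 18.4
ee_pos: [449.8, 353.7, 250.8]
tool_rot: [-3.14, -0.01, 3.141]
contact_force: [-0.1, -0.3, -2.5]
gripper_width: 0.205
gripper_force: 30.0
```

Call:
send_rows --series "0 0 0 -0.009 -0.032 0.001 0;0 0 0 -0.009 -0.032 0.001 0;0 0 0 -0.009 -0.032 0.001 0;0 0 0 -0.009 -0.032 0.001 0;0 0 0 -0.009 -0.032 0.001 0"

```text
clock: 18.9
ee_pos: [492.3, 191.0, 248.1]
tool_rot: [-3.14, -0.005, 3.141]
contact_force: [-0.2, 0.1, -1.9]
gripper_width: 0.206
gripper_force: 30.0
```

Call:
send_rows --series "0 0 0 -0.009 -0.032 0.001 0;0 0 0 -0.009 -0.032 0.001 0;0 0 0 -0.009 -0.032 0.001 0;0 0 0 -0.009 -0.032 0.001 0;0 0 0 -0.009 -0.032 0.001 0"

```text
clock: 19.4
ee_pos: [537.0, 31.0, 243.2]
tool_rot: [-3.141, -0.005, 3.14]
contact_force: [0.5, -0.3, -2.0]
gripper_width: 0.206
gripper_force: 30.0
```

```bash
python3 - <<'E'
from h import *
s=status.observe();P=s['ee_pos'];Rm=R.from_euler('xyz',s['tool_rot']).as_matrix()
p,d,W=cloud('scene');W=W.reshape(-1,3);L=(W-P)@Rm
m=(np.hypot(L[:,0],L[:,1])<28)&(L[:,2]<35)&(L[:,2]>-30)
for lo in range(-30,35,8):
    k=m&(L[:,2]>lo)&(L[:,2]<lo+8)
    if k.sum(): print(lo,k.sum(),L[k].mean(0).round(1),L[k].min(0).round(1),L[k].max(0).round(1))
print('bottom',np.percentile(L[m][:,2],99))
go(np.array([557,-30,240]),down(0))
cv2.imwrite('pics/s6.png',cv2.resize(p[80:260,90:330,::-1],None,fx=3,fy=3))
E
```

```text
-30 51 [ -7.2   3.4 -26.3] [-15.  -15.7 -29.9] [  5.4  14.6 -22. ]
-22 37 [ -9.3   4.3 -17.8] [-15.2 -11.2 -22. ] [  4.   14.7 -14.1]
-14 35 [-10.    3.9  -9.8] [-15.9 -10.5 -13.6] [ 0.3 14.2 -6.2]
-6 37 [-10.8   3.7  -2.1] [-16.2 -10.7  -5.9] [ 0.6 13.1  1.8]
2 16 [-9.9  3.8  4.5] [-14.5 -11.    2.7] [-0.6 12.7  7. ]
bottom 6.724728122075423
t 19.45 p [538.5  26.  242.7] F [ 1.1 -4.3 -2.7] w 0.208 g 30.0
shift x 2 [-0.0092 -0.028   0.0014]
```

View pics/s6.png

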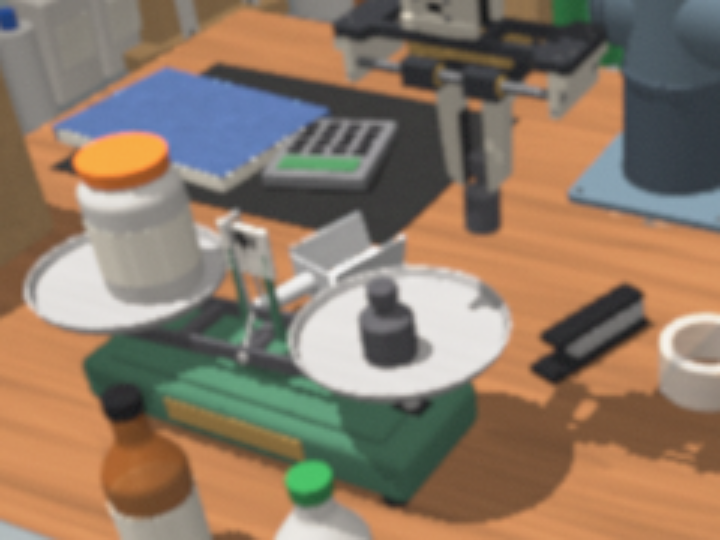

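The w500 stands upright on the weight pan (390,325) and the w200 hangs straight at (482,200). I lower it beside the w500 on the robot side.

Call:
send_rows --series "0 0 0 -0.0095 -0.028 0 0; 0 0 0 -0.009 -0.027 0 0; 0 0 0 0 0 0.03 0; 0 0 0 0 0 0.03 0; 0 0 0 0 0 0.02 0"

```text
clock: 19.95
ee_pos: [553.9, -22.6, 161.2]
tool_rot: [3.141, -0.007, 3.14]
contact_force: [-0.4, 0.8, -2.0]
gripper_width: 0.207
gripper_force: 30.0
```

Call:
send_rows --series "0 0 0 0 0 0 0; 0 0 0 0 0 0.004 0; 0 0 0 0 0 0.002 0; 0 0 0 0 0 0.002 0;0 0 0 0 0 0 0"

```text
clock: 20.45
ee_pos: [556.0, -22.1, 157.7]
tool_rot: [-3.141, -0.001, 3.141]
contact_force: [-0.3, 0.0, -2.0]
gripper_width: 0.21
gripper_force: 30.0
```

Call:
send_rows --series "0 0 0 0 0 0.003 0; 0 0 0 0 0 0.002 0; 0 0 0 0 0 0.001 0; 0 0 0 0 0 0.001 0; 0 0 0 0 0 0.001 0"

```text
clock: 20.95
ee_pos: [555.7, -22.0, 149.1]
tool_rot: [-3.141, -0.002, 3.141]
contact_force: [0.4, 0.8, -1.6]
gripper_width: 0.206
gripper_force: 30.0
```

Call:
send_rows --series "0 0 0 0 0 0.001 0; 0 0 0 0 0 0.001 0; 0 0 0 0 0 0.001 0; 0 0 0 0 0 0.001 0; 0 0 0 0 0 0.001 0"

```text
clock: 21.45
ee_pos: [555.7, -22.1, 144.2]
tool_rot: [-3.141, -0.002, 3.141]
contact_force: [-0.7, 1.2, -0.4]
gripper_width: 0.209
gripper_force: 30.0
```

Call:
send_rows --series "0 0 0 0 0 0.001 0; 0 0 0 0 0 0.001 0; 0 0 0 0 0 0.001 0; 0 0 0 0 0 0 0; 0 0 0 0 0 0 0"

```text
clock: 21.95
ee_pos: [555.6, -22.1, 141.1]
tool_rot: [-3.141, -0.002, 3.141]
contact_force: [0.6, 1.4, -0.7]
gripper_width: 0.207
gripper_force: 30.0
```

Call:
send_rows --series "0 0 0 0 0 0.001 0; 0 0 0 0 0 0.0005 0; 0 0 0 0 0 0 0; 0 0 0 0 0 0 0; 0 0 0 0 0 0 0"

```text
clock: 22.45
ee_pos: [555.6, -22.1, 139.7]
tool_rot: [-3.141, -0.002, 3.141]
contact_force: [0.4, 0.9, 0.1]
gripper_width: 0.204
gripper_force: 30.0
```

Call:
send_rows --series "0 0 0 0 0 0 0.35; 0 0 0 0 0 0 0.42; 0 0 0 0 0 0 0.42; 0 0 0 0 0 0 0.42; 0 0 0 0 0 -0.01 0.42"

```text
clock: 22.95
ee_pos: [554.6, -22.0, 148.7]
tool_rot: [-3.141, -0.005, 3.141]
contact_force: [0.3, -0.4, -0.5]
gripper_width: 0.421
gripper_force: 0.0
```

Call:
send_rows --series "0 0 0 0 0 -0.02 0.42; 0 0 0 0 0 -0.03 0.42; 0 0 0 0 0 -0.035 0.42; 0 0 0 0.02 0.035 -0.02 0.42; 0 0 0 0.02 0.04 0 0.42"

```text
clock: 23.45
ee_pos: [517.8, 52.4, 258.8]
tool_rot: [-3.14, 0.005, 3.138]
contact_force: [-0.5, 1.1, -0.3]
gripper_width: 0.422
gripper_force: 0.0
```

Call:
send_rows --series "0 0 0 0.02 0.035 0 0.5; 0 0 0 0.02 0.035 0 0.5; 0 0 0 0.02 0.035 0 0.5; 0 0 0 0.02 0.035 0 0.5; 0 0 0 0.02 0.02 0 0.5"

```text
clock: 23.95
ee_pos: [414.8, 215.0, 255.7]
tool_rot: [3.141, -0.001, -3.14]
contact_force: [0.8, -0.0, -0.5]
gripper_width: 0.5
gripper_force: 0.0
```

Call:
send_rows --series "0 0 0 0 0 0 0.5; 0 0 0 0 0 0 0.5; 0 0 0 0 0 0 0.5; 0 0 0 0 0 0 0.5; 0 0 0 0 0 0 0.5"

```text
clock: 24.45
ee_pos: [416.5, 212.2, 254.6]
tool_rot: [-3.141, -0.002, 3.14]
contact_force: [0.2, 0.2, 0.3]
gripper_width: 0.5
gripper_force: 0.0
```

```bash
python3 - <<'E'
from h import *
pans();show();p,d,W=cloud('scene');cv2.imwrite('pics/s7.png',cv2.resize(p[100:290,90:470,::-1],None,fx=2,fy=2))
E
```

```text
{('wp', 'top'): (np.float64(131.7), 1872), ('wp', 'scene'): (np.float64(131.87), 1602), ('gp', 'top'): (np.float64(132.5), 1114), ('gp', 'scene'): (np.float64(132.5), 1104)}
diff g [-6.66666667 -5.25      ] from wp [-21.66666667 -18.83333333]
t 24.65 p [416.1 212.6 254.6] F [-0.3  0.8  0.5] w 0.498 g 0.0
```

View pics/s7.png

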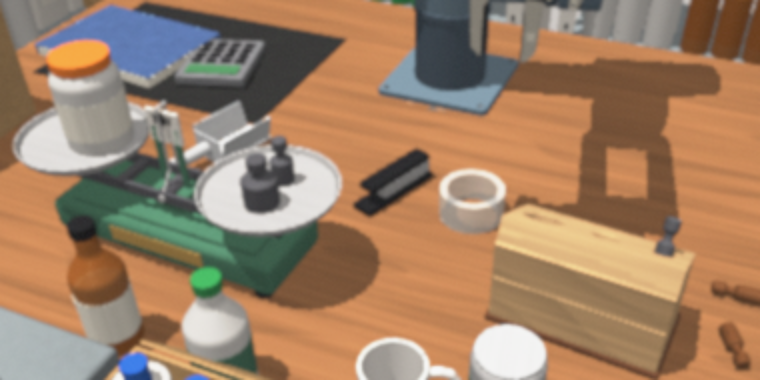

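Both weights stand upright on the pan at (260,185) and (282,165), the w100 is still in its seat at (668,235), and the beam is level to within about 10 g.

```bash
python3 -c "
from bench import robot; print(robot.job_done())"
```

```text
the job is handed in; nothing more can be done
None
```

The job is handed in: the 500 g and 200 g weights stand upright on the weight pan, the beam is level to within about 6–20 g by pan height (jar about 690 g), and the 100 g weight is still in its seat.

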